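# Start the third levelling screw of a gel-casting base

### The job

Fit the missing levelling screw: take the loose blue-knobbed screw from its black stand and stand it upright in the empty threaded boss of the levelling base. Turn it backward (counter-clockwise seen from above) until you feel the thread drop off its crest, let it settle down there, then turn it forward (clockwise) one full turn from the drop. Finish while still gripping the started screw by its knob, upright; leave the other things on the bench where they are.

Things in the scene. Friction and masses are not known exactly. Their poses are not given: they have to be found in the camera images.
- screw_knob (a point): Centre of the round blue knob (36 mm diameter, 30 mm high) of the loose levelling screw, half-way up, on the screw's axis (z, up); grip it here, at any yaw. The screw weighs about 0.12 kg and is 86 mm tall: its foot, a plain white shank 20 mm in diameter and 14 mm long, ends 71 mm below this point; above that shank comes its white thread, 32 mm outside
- screw_start (a point): Point on the screw's axis at the lower edge of its thread, 14 mm above the foot and 57 mm below the knob's centre; z up. The thread is coarse, right-handed and three-start: clockwise, seen from above, the screw goes down 20 mm per turn. Left alone in the boss, the screw stays where it is
- boss_mouth (a point): On the axis (z up) of the empty boss, at the upper ends of its inner thread: 90 mm above the bench, 4 mm below the rim. When the screw is set in, screw_start comes to rest 0 to 6.7 mm below this point, as its angle happens to be. Turned back (120 degrees at most) it climbs level with this point, then drops 6.7 mm if let down. Axial play 1.6 mm; no stop below
- level_base: Fixed levelling base, foot plate 76 x 150 mm: three grey bosses round a green spirit level, rims 94 mm above the bench. Two bosses at its +y end have blue-knobbed screws (tops 134 mm high); the one at its -y end, 52 mm from the centre, is empty: 50 mm outside, 35 mm bore, white thread in it that leaves a 23 mm hole. Origin: centre of its underside; y towards the two fitted screws
- screw_stand: Black block 64 x 64 x 60 mm, fixed, with a 22 mm hole 20 mm deep in the middle, in which the loose screw stands with its thread resting on the block's top. Origin: centre of its underside
- tube_block: Orange micro-tube block 66 x 104 x 26 mm, bystander, to be left alone. Origin: centre of its underside
- timer: Small white bench timer 64 x 66 x 19 mm, bystander, to be left alone. Origin: centre of its underside
- bottle: Reagent bottle with orange cap, 62 mm diameter, 120 mm high, bystander, to be left alone. Origin: centre of its underside
Things that resemble listed ones, but are neither listed nor needed, are in the scene too. There is more than one size of the part that bears screw_knob; the job needs the smaller.

How it is judged:
On the way, in this order (a step that is already met when the one before it is completed fails the run):
1. the screw stands upright in the empty boss, its thread bearing on the boss thread, and has been turned back up to the crest (horizontal distance between screw_start and boss_mouth below 0.004 m and angle between screw_start's own z axis and vertical below 0.15 rad and z of screw_start in the frame of boss_mouth between -0.002 and 0.0015 m and contact force between screw and level_base above 0.2 N), for 0.15 s.
2. the screw has dropped off the crest onto the next thread (horizontal distance between screw_start and boss_mouth below 0.004 m and z of screw_start in the frame of boss_mouth between -0.01 and -0.005 m), for 0.1 s.
At the end, for the whole second after the job is handed in: The screw is upright (within 7 degrees) in the boss, one turn (20 mm, give or take 4.1 mm, about 75 degrees) below where it dropped, so its thread start lies 22.5 to 30.8 mm below the mouth of the boss thread, and the fingers still grip it (more than 1 N) (z of screw_start in the frame of boss_mouth between -0.0308 and -0.0225 m and horizontal distance between screw_start and boss_mouth below 0.004 m and angle between screw_start's own z axis and vertical below 0.12 rad and contact force between the fingers and screw above 1 N); the arm keeps its last pose, push and grip.
It fails at once if a bystander is pushed away or knocked over (distance of any of tube_block, timer, bottle from where it was at the start of the episode above 0.02 m).
It fails at once if the screw is tipped over (angle between screw_start's own z axis and vertical above 0.8 rad).
It also fails if it takes over 70 s, if anything falls off the work surface, if the arm or the gripper's body presses on something with over 40 N, if the wrist force passes 120 N, or if a joint passes its speed limit or range.

### The arm

A 7-joint arm with a two-finger parallel gripper is mounted at the origin on a cart in front of the work surface, level with it; the furniture and walls round the work are solid. World frame = base frame: x ahead of the robot, y to its left, z up, the work surface at z = 0. Lengths are in m, angles in rad, forces in N, time in s.
With the tool pointing down it reaches from about 0.425 to 1.025 m from the base axis. Payload 9.4 kg.
Tool frame: the origin (TCP) lies midway between the tips of the shut fingers; the grasp point (between the pads) lies 19 mm behind it (bot.pinch_z is the z of the grasp point in the tool frame, in m); z points along the fingers, y is the direction in which the jaws open and shut (so a half turn about z gives the same grasp; the last joint's range is limited). The gripper opens to 85 mm and grips with 20 to 120 N. Pads are 22 mm wide; open, the fingers measure 114 mm over their backs; the gripper's body (76 mm by 85 mm) begins 54 mm behind the grasp point. The pads swing forward as they close: fully open they stand 13 mm farther back than shut.
Start: joints at [1.215, 0.599, -0.003, 1.599, 0.002, 0.943, -0.08], TCP at [0.2, -0.697, 0.231] pointing down, gripper open.
Joint ranges: [-2.57, 2.57], [-0.35, 1.97], [-1.29, 1.29], [0.11, 2.56], [-1.05, 4.19], [0.11, 1.86], [-2.63, 2.63]. Speed limits (rad/s): [2.22, 2.22, 3.01, 3.01, 3.14, 3.14, 3.14].

### API

Orientations are given as a rotation vector (axis times angle).
In Python, from rig import bot gives the robot as it stands.
- The arm moves only by the tool send_rows, never from a script. Its argument "series" is a list of rows, each a list of 5 numbers: the opening, from -1 (shut) to 1 (fully open), then the shift along the tool's x, y, z in cm, then the turn about the tool's z in rad. In form: [[fingers, dx, dy, dz, yaw], ...]. A call has 1 to 8 rows; each row is the pose to reach, as a shift and turn from the pose commanded when the call began, along the tool's axes at that moment; what a row does not reach only later rows make up. A row lasts 1/10 s, in which the tool goes at most 50 mm and 8.59 degrees, less where a joint would pass 70% of its speed; a pose out of reach is approached as far as the arm can. A call with a gripper value outside its range is refused whole. The fingers move at their own pace and stop on an object; "newtons" is the grip in N (left out, the last holds). Time passes only in rows, so rows that repeat a pose let the fingers close. It gives the time, the measured TCP pose, the force and the opening at its end, in the units of the state.
- bot.state(): the state, without advancing time (a new reading comes with each control period).
- bot.get_image(name): name is "side" or "top" or "wrist"; returns a dict with "pixels" (400x640x3 uint8, red, green, blue), "mtx" (3x3 intrinsics, pixels), "k1" (the pictures are not rectified: a ray, as slopes to the right and down, at radius r is drawn at 1 + k1 r^2 times it, then the intrinsics apply), "R" (3x3) and "t" (3): a world point X has camera coordinates R X + t; the wrist camera has in their place "tool_from_camera" (4x4, takes a point from camera to tool coordinates, whose origin is the TCP and whose axes are the flange's). Camera axes: x right, y down, z forward; pixel columns grow to the right and rows downward; lengths in m; the calibration is good to about 2 mm. A picture is of the moment at which its call begins: read the wrist's pose just before it. There is no depth.
- bot.sign_off(): hands the job in, once; it reports no verdict.
The state is a dict: "t": time; "joint_pos": joint angles; "joint_velocities": joint speeds; "joint_efforts": joint torques, N m; "eef_pos": TCP position; "tcp_rot": TCP orientation; "contact_force": force on the tool from outside, world axes, zero at the start; "ft_torque": the same for the moment, N m; "width": finger opening in m.
Only numpy, scipy, OpenCV 4.12 (cv2) and the standard library are available. Lean on these libraries where they do the work, as an engineer would, in place of code of your own. Each camera call takes 0.05 s, during which the arm holds its last target.

## Working session

There is one attempt and no reset: what is moved stays moved. The work goes in short steps, Python scripts to look and compute and a tool call to move; the robot and the scene stay as the last step left them, time stands still between calls to the robot, and variables do not carry over. Pictures are saved under pics/ and viewed, and the job is handed in when it is done.

Besides the shell and the picture viewer there is one more tool, called after "Emit:" in YAML: its name, and indented under it one key for each argument. send_rows: Moves the arm, as the interface text tells. Its arguments: {"type":"object","properties":{"series":{"type":"array","items":{"type":"array","items":{"type":"number"}}},"newtons":{"type":"number"}},"required":["series"]}

```bash
ls; mkdir -p pics; python3 - <<'E'
from rig import bot
import cv2
s=bot.state()
for k,v in s.items(): print(k,v)
print(bot.pinch_z)
for n in ("side","top","wrist"):
    d=bot.get_image(n)
    cv2.imwrite(f"pics/{n}0.png",d["pixels"][:,:,::-1])
    print(n,{k:(v.tolist() if hasattr(v,'tolist') else v) for k,v in d.items() if k!='pixels'})
E
```

```text
pics
t 0.0
joint_pos [ 1.21530978  0.60015784 -0.00255066  1.60011867  0.00179878  0.94288856
 -0.07980834]
joint_velocities [ 0.00137121 -0.00057394  0.00197439 -0.00228356 -0.00048691 -0.00040473
  0.00037617]
joint_efforts [ 8.62208235e-04 -7.76459670e+01  1.56496603e+00 -2.58010000e+01
  1.23462168e-02  8.88981071e-03  4.66682820e-06]
eef_pos [ 0.19937393 -0.69656497  0.23039721]
tcp_rot [-3.10959374e+00 -4.36373955e-01  5.56775382e-04]
contact_force [-0.34129266  0.30600593  0.14985166]
ft_torque [ 0.00455721  0.02178433 -0.04650533]
width 0.08579853320833525
-0.0187
side {'mtx': [[441.133128671277, 0.0, 320.51363789764], [0.0, 441.133128671277, 202.05367517200696], [0.0, 0.0, 1.0]], 'k1': -0.02677970051402811, 'R': [[-0.8619143921421932, -0.5067310421523181, 0.018089542210327877], [-0.21520261186355613, 0.3332756168681601, -0.9179407383095332], [0.4591202636186484, -0.7950792502136959, -0.3963048945122553]], 't': [0.45386991029788604, 0.17131648685681167, 1.303053108236468]}
top {'mtx': [[452.6859234791061, 0.0, 326.0342061662498], [0.0, 452.6859234791061, 194.2959847663811], [0.0, 0.0, 1.0]], 'k1': -0.045691129856742986, 'R': [[-0.4360076246220875, -0.8999427436919515, 0.0006398027880732572], [-0.8493347992842352, 0.411253642931215, -0.330909111238438], [0.2975361322532324, -0.1448223023294672, -0.9436624135525267]], 't': [0.2833170813156667, 0.43677254573256036, 1.7422096414330455]}
wrist {'mtx': [[298.109814444132, 0.0, 325.1616920772704], [0.0, 298.109814444132, 203.8631111081735], [0.0, 0.0, 1.0]], 'k1': 0.017983929618526445, 'tool_from_camera': [[3.9408500132794126e-05, -0.9477228628362028, -0.31909461559938623, 0.08242067512175597], [0.9999996984510763, 0.0002848359217465845, -0.0007224723191078523, 0.00034505476031854165], [0.0007755931435432166, -0.3190944909051981, 0.9477225882763508, -0.14346939549225207], [0.0, 0.0, 0.0, 1.0]]}
```

View pics/side0.png

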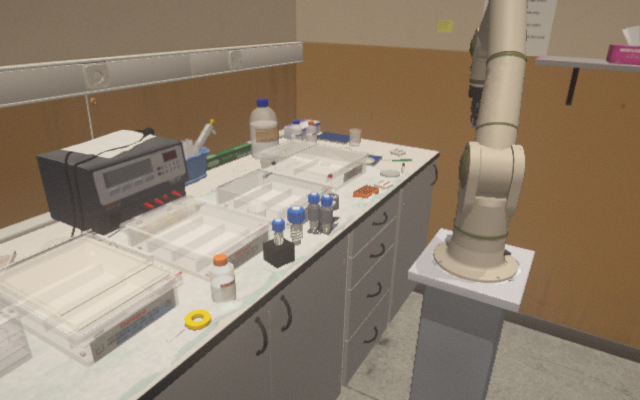

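View pics/top0.png

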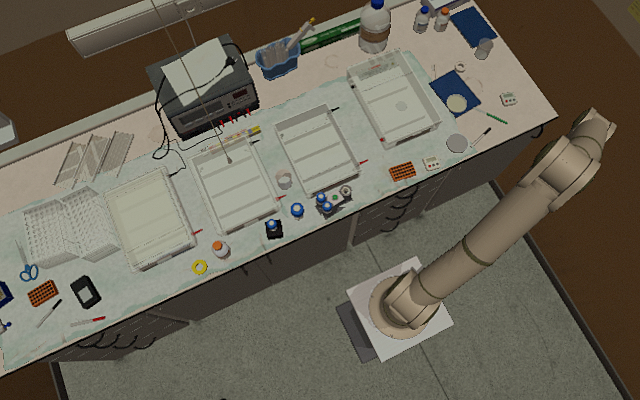

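View pics/wrist0.png

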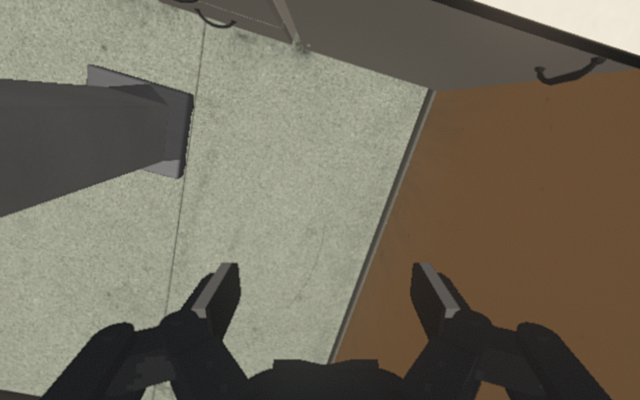

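```bash
python3 - <<'E'
import cv2
a=cv2.imread("pics/side0.png")[170:320,170:400]
b=cv2.imread("pics/top0.png")[150:270,190:390]
cv2.imwrite("pics/c1.png",cv2.resize(a,None,fx=3.4,fy=3.4,interpolation=cv2.INTER_CUBIC))
cv2.imwrite("pics/c2.png",cv2.resize(b,None,fx=4,fy=4,interpolation=cv2.INTER_CUBIC))
E
```

```text
(no output)
```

View pics/c1.png

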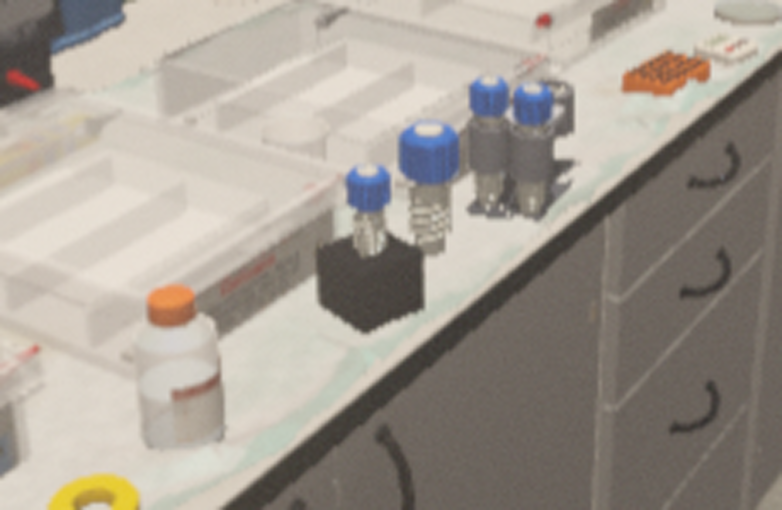

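View pics/c2.png

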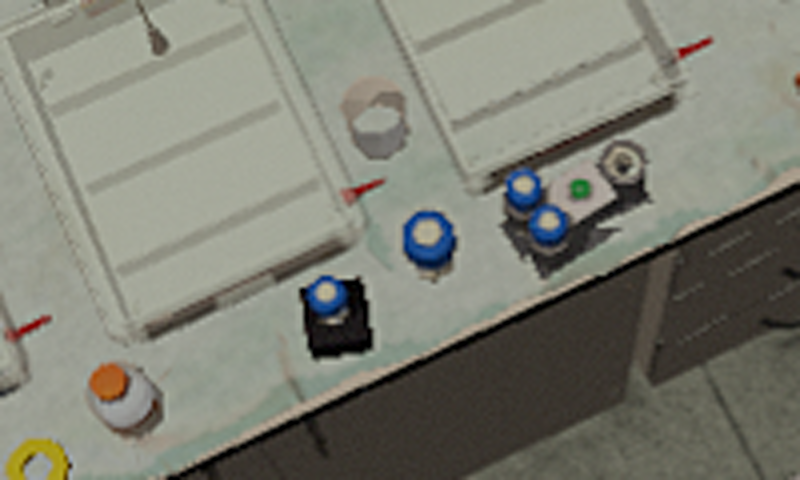

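```bash
cat > h.py <<'E'
import numpy as np, cv2
from scipy.spatial.transform import Rotation as Rn
def rays(d,uv,st=None):
    """origin, unit dirs (world) of pixels"""
    uv=np.atleast_2d(np.asarray(uv,float)); K=d['mtx']
    p=(uv-[K[0,2],K[1,2]])/[K[0,0],K[1,1]]
    q=p.copy()
    for _ in range(20): q=p/(1+d['k1']*(q**2).sum(1,keepdims=True))
    c=np.c_[q,np.ones(len(q))]
    if 'R' in d: R=d['R'].T; o=-R@d['t']
    else:
        T=np.asarray(d['tool_from_camera']); Rt=Rn.from_rotvec(st['tcp_rot']).as_matrix()
        R=Rt@T[:3,:3]; o=Rt@T[:3,3]+st['eef_pos']
    v=c@R.T; return o,v/np.linalg.norm(v,axis=1,keepdims=True)
def onz(o,v,z): return o+v*((z-o[2])/v[:,2])[:,None]
def tri(rs):
    A=0;b=0
    for o,v in rs:
        v=v.ravel();P=np.eye(3)-np.outer(v,v);A=A+P;b=b+P@o
    X=np.linalg.solve(A,b)
    return X,[float(np.linalg.norm(np.cross(X-o,v.ravel()))) for o,v in rs]
def blobs(img,lo,hi,mina=20,box=None):
    h=cv2.cvtColor(img,cv2.COLOR_RGB2HSV); m=cv2.inRange(h,lo,hi)
    m=cv2.morphologyEx(m,cv2.MORPH_CLOSE,np.ones((3,3),np.uint8))
    n,l,s,c=cv2.connectedComponentsWithStats(m)
    return [(s[i],c[i]) for i in range(1,n) if s[i][4]>=mina]
E
python3 - <<'E'
from rig import bot
from h import *
for n in ("side","top"):
    d=bot.get_image(n)
    for s,c in blobs(d['pixels'],(100,120,60),(125,255,255),25):
        o,v=rays(d,c); print(n,s,c.round(1),onz(o,v,.117).round(3))
    for nm,lo,hi in (("green",(45,100,40),(80,255,255)),):
        for s,c in blobs(d['pixels'],lo,hi,8):
            o,v=rays(d,c); print(nm,s,c.round(1),onz(o,v,.06).round(3))
    for s,c in blobs(d['pixels'],(0,0,0),(180,255,45),100):
        o,v=rays(d,c); print("blk",s,c.round(1),onz(o,v,.05).round(3))
E
```

```text
side [258  99   9   7  56] [262.1 102.3] [[ 1.62  -1.102  0.117]]
side [322 196  10   8  26] [326.8 198.5] [[0.463 0.073 0.117]]
side [288 208  16   6  52] [295.9 210.9] [[0.493 0.206 0.117]]
side [273 220  11   9  31] [277.8 222.9] [[0.491 0.302 0.117]]
blk [568  69  10  35 101] [572.4  84.1] [[-0.082 -4.055  0.05 ]]
top [371   0  13   6  61] [377.5   2. ] [[ 1.251 -0.557  0.117]]
top [421   6   8   6  38] [424.6   8.5] [[ 1.124 -0.736  0.117]]
top [450   8  46  39 888] [472.6  25.7] [[ 0.945 -0.886  0.117]]
top [431  71  49  46 839] [453.9  89.6] [[ 0.692 -0.63   0.117]]
top [316 192  16  19 111] [323.4 201.6] [[0.481 0.093 0.117]]
top [291 203  13  14  97] [296.8 209.8] [[0.495 0.201 0.117]]
top [266 219  11  10  53] [271.3 223.8] [[0.487 0.312 0.117]]
top [ 20 265  18  16 111] [ 28.5 272.5] [[0.711 1.216 0.117]]
green [299  18  61  31 408] [330.7  33.1] [[ 1.227 -0.304  0.06 ]]
green [487 113  20  11  38] [496.8 118.2] [[ 0.513 -0.757  0.06 ]]
green [333 195   4   5  17] [334.5 196.6] [[0.497 0.036 0.06 ]]
blk [301  27  58  28 306] [330.1  39.9] [[ 1.201 -0.288  0.05 ]]
blk [155  75  23  80 217] [162.6 111.1] [[1.184 0.537 0.05 ]]
blk [ 166   79   93   62 1045] [219.5 113.1] [[1.064 0.316 0.05 ]]
blk [179 101  45  24 332] [201.4 112.4] [[1.103 0.385 0.05 ]]
blk [569 108  21  26 115] [579.2 118.8] [[ 0.356 -1.095  0.05 ]]
blk [   0  117  558  263 1952] [258.9 263.8] [[0.381 0.419 0.05 ]]
blk [530 136  31  33 167] [542.6 152.3] [[ 0.293 -0.851  0.05 ]]
blk [489 180  14  21 105] [495.7 189.2] [[ 0.24  -0.577  0.05 ]]
blk [322 195  29  23 124] [337.1 206. ] [[0.46  0.042 0.05 ]]
blk [265 220  18  19 193] [274.6 230.9] [[0.475 0.311 0.05 ]]
blk [ 523  233  108  167 1133] [577.2 318.4] [[-0.336 -0.576  0.05 ]]
blk [ 70 275  31  34 439] [ 85.6 291. ] [[0.573 1.063 0.05 ]]
blk [  0 282  13  26 145] [  5.3 294.1] [[0.697 1.357 0.05 ]]
blk [ 51 362  18  38 282] [ 59.2 380.5] [[0.302 1.246 0.05 ]]
```

The candidates, in side-image pixels, are:
- A knob at about (278,225) on the black stand.
- A larger free-standing knob at about (296,212).
- Two fitted knobs at about (314,198) and (327,200).

The one on the black stand matches the description: it is loose, small and in the stand. I'll go closer with the wrist camera to confirm it.

```bash
cat >> h.py <<'E'
def mv(st,target,heading=None):
    """tool shift (cm) to world TCP target; heading = wanted world angle of tool x (deg)"""
    R=Rn.from_rotvec(st['tcp_rot']).as_matrix()
    d=R.T@(np.asarray(target)-st['eef_pos'])*100
    cur=np.degrees(np.arctan2(R[1,0],R[0,0]))
    y=None if heading is None else np.radians(-((heading-cur+180)%360-180))
    return d.round(2),None if y is None else round(float(y),3),round(float(cur),2)
E
python3 - <<'E'
from rig import bot
from h import *
s=bot.state()
print(mv(s,(0.45,-0.35,0.33),0)); print(mv(s,(0.43,0.13,0.33),0))
E
```

```text
(array([ 33.63, -26.45,  -9.9 ]), 0.279, 15.98)
(array([ 44.92, -73.15,  -9.87]), 0.279, 15.98)
```

Emit:
send_rows:
  series:
    - [1,4,-3,-2,0.05]
    - [1,8,-6.5,-4,0.1]
    - [1,12,-10,-6,0.15]
    - [1,16,-13,-8,0.2]
    - [1,20,-16,-9.9,0.25]
    - [1,24,-19,-9.9,0.28]
    - [1,28,-22.5,-9.9,0.28]
    - [1,31,-26,-9.9,0.28]

```text
t: 1.05
eef_pos: [0.4168, -0.3799, 0.3305]
tcp_rot: [3.141, -0.001, 0.002]
contact_force: [1.6, 0.5, -0.2]
width: 0.0854
```

```bash
python3 - <<'E'
from rig import bot
from h import *
s=bot.state();print(s['eef_pos'],s['joint_pos'].round(2),s['t'])
print(mv(s,(0.42,0.25,0.33),0)); print(mv(s,(0.43,0.1,0.33),0))
E
```

```text
[ 0.41682833 -0.37986924  0.33050751] [ 0.63  0.3   0.01  1.86 -0.    0.98 -0.93] 1.05
(array([  0.26, -62.99,   0.  ]), -0.001, -0.05)
(array([ 1.270e+00, -4.799e+01,  1.000e-02]), -0.001, -0.05)
```

Emit:
send_rows:
  series:
    - [1,1,-4.5,0,0]
    - [1,2,-9,0,0]
    - [1,3,-14,0,0]
    - [1,4,-19,0,0]
    - [1,4.5,-24,0,0]
    - [1,4.5,-29,0,0]
    - [1,4.5,-34,0,0]
    - [1,4.5,-38,0,0]

```text
t: 1.85
eef_pos: [0.4604, 0.001, 0.3302]
tcp_rot: [-3.141, -0.0, -0.001]
contact_force: [0.4, 0.0, 0.4]
width: 0.0854
```

```bash
cat > look.py <<'E'
import sys,pickle
from rig import bot
from h import *
n=sys.argv[1]
s=bot.state(); d=bot.get_image("wrist")
pickle.dump((s,d),open(f"{n}.pkl","wb"))
cv2.imwrite(f"pics/{n}.png",d["pixels"][:,:,::-1])
print(s['eef_pos'].round(4),s['tcp_rot'].round(4),s['joint_pos'].round(2),s['t'])
E
python3 look.py w1
```

```text
[0.4604 0.001  0.3302] [-3.1414e+00 -1.0000e-04 -9.0000e-04] [ 0.05  0.17 -0.2   2.05  0.04  0.93 -1.75] 1.85
```

View pics/w1.png

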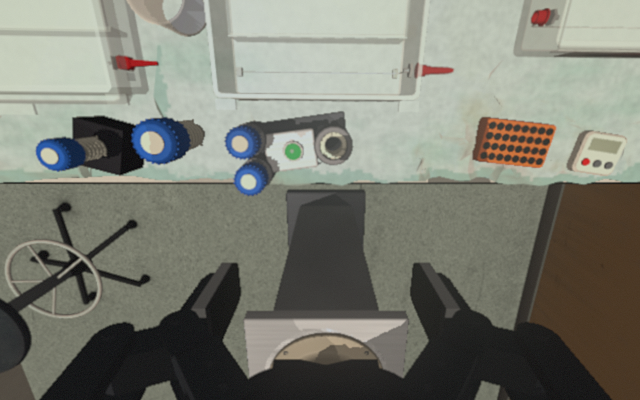

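Emit:
send_rows:
  series:
    - [1,3,0,3,0]
    - [1,5,0,5,0]
    - [1,5,0,5,0]

```text
t: 2.2
eef_pos: [0.5118, -0.0017, 0.2775]
tcp_rot: [-3.142, 0.001, 0.005]
contact_force: [-0.4, -0.5, -0.2]
width: 0.0851
```

```bash
python3 look.py w2
```

```text
[ 0.5118 -0.0017  0.2775] [-3.1416e+00  1.2000e-03  4.6000e-03] [ 0.04  0.3  -0.19  2.02  0.07  0.84 -1.76] 2.2
```

View pics/w2.png

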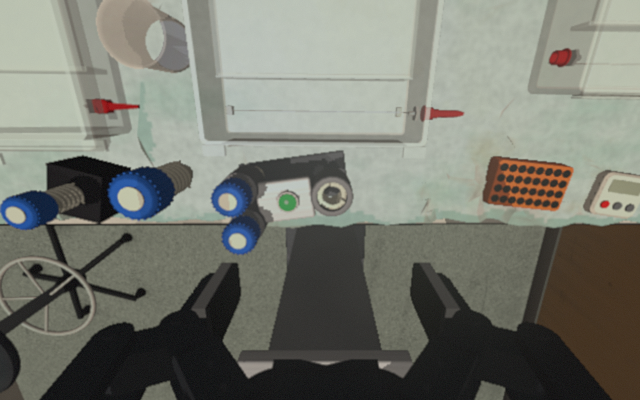

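```bash
python3 - <<'E'
import cv2,numpy as np
a=cv2.imread("pics/w1.png")[114:174,303:363]; b=cv2.imread("pics/w2.png")[160:220,303:363]
o=np.hstack([cv2.resize(x,None,fx=6.6,fy=6.6,interpolation=cv2.INTER_CUBIC) for x in (a,b)])
cv2.imwrite("pics/c3.png",o)
E
```

```text
(no output)
```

View pics/c3.png

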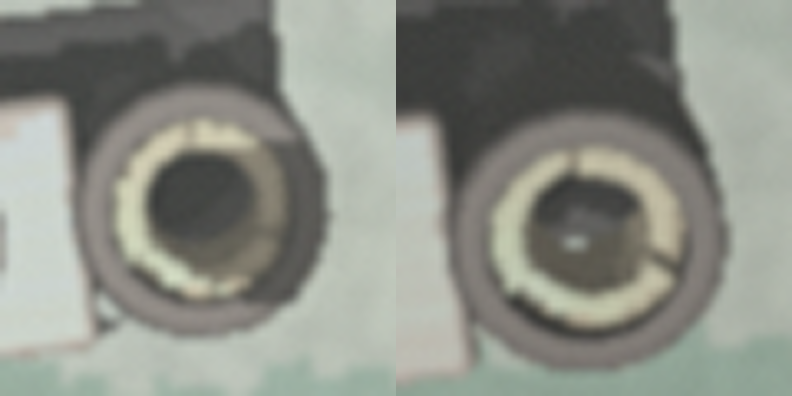

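```bash
python3 - <<'E'
import pickle
from h import *
P={'w1':(333.0,145.0),'w2':(331.6,195.8)}
rs=[]
for n,uv in P.items():
    s,d=pickle.load(open(n+'.pkl','rb')); r=rays(d,uv,s); rs.append(r)
    print(n,onz(*r,.094).round(4))
    g=cv2.cvtColor(d['pixels'],cv2.COLOR_RGB2GRAY); x0,y0=int(uv[0])-30,int(uv[1])-30
    c=cv2.resize(g[y0:y0+60,x0:x0+60],None,fx=6,fy=6,interpolation=cv2.INTER_CUBIC)
    h=cv2.HoughCircles(c,cv2.HOUGH_GRADIENT,1,100,param1=120,param2=20,minRadius=70,maxRadius=130)
    if h is not None:
        for q in h[0]: 
            u=(q[:2]+.5)/6-.5+[x0,y0]; print(' hough',u.round(1),q[2]/6,onz(*rays(d,u,s),.094).round(4))
    for b,lab in ((blobs(d['pixels'],(45,100,40),(80,255,255),20),'green'),(blobs(d['pixels'],(100,120,60),(125,255,255),100),'blue')):
        for st,c in b: print(' ',lab,st,c.round(1),onz(*rays(d,c,s),.06 if lab=='green' else .12).round(4))
print(tri(rs))
E
```

```text
w1 [[ 0.4934 -0.0087  0.094 ]]
  green [286 144  14  15 152] [292.6 151.3] [[0.4803 0.0462 0.06  ]]
  blue [ 131  118   59   46 1572] [161.6 139.2] [[0.503 0.191 0.12 ]]
  blue [226 126  32  33 524] [242.4 142. ] [[0.5001 0.0979 0.12  ]]
  blue [ 36 138  49  33 976] [ 62.8 153. ] [[0.4865 0.308  0.12  ]]
  blue [234 164  33  31 495] [250.4 178.7] [[0.4561 0.0921 0.12  ]]
w2 [[ 0.4933 -0.009   0.094 ]]
  green [279 195  17  15 174] [287.1 202.2] [[0.4743 0.0469 0.06  ]]
  blue [ 107  169   65   51 1654] [138.  191.9] [[0.5057 0.1938 0.12  ]]
  blue [ 212  181   47   73 1421] [236.1 216.5] [[0.478  0.0945 0.12  ]]
  blue [   0  193   58   37 1242] [ 31.1 209.4] [[0.4863 0.3087 0.12  ]]
(array([ 0.49341629, -0.00886026,  0.09439168]), [0.00016572284697696758, 0.0001657228469769688])
```

Emit:
send_rows:
  series:
    - [1,0,-5,0,0]
    - [1,0,-10,0,0]
    - [1,0,-15,0,0]
    - [1,0,-20,0,0]
    - [1,0,-25,0,0]
    - [1,0,-29,0,0]
    - [1,0,-29,0,0]

```text
t: 2.95
eef_pos: [0.5095, 0.2946, 0.2811]
tcp_rot: [-3.138, -0.01, -0.001]
contact_force: [-0.6, -0.2, 0.5]
width: 0.0851
```

```bash
python3 look.py w3
```

```text
[0.5095 0.2946 0.2811] [-3.1378e+00 -9.8000e-03 -9.0000e-04] [-0.43  0.39 -0.26  1.85  0.12  0.91 -2.31] 2.95
```

View pics/w3.png

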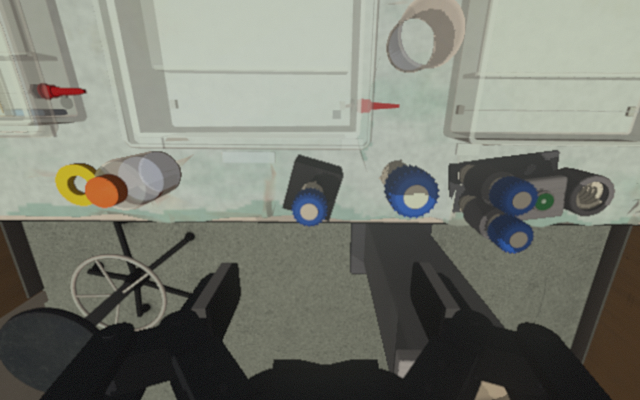

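The screw on the black stand is at (309,207). The larger decoy is at (410,190), and the fitted ones are at (514,195) and (512,236). I'll enlarge the crop to confirm it.

Emit:
send_rows:
  series:
    - [1,1,1,2,0]
    - [1,1.5,2,4,0]
    - [1,1.5,2,4,0]

```text
t: 3.3
eef_pos: [0.5259, 0.264, 0.2385]
tcp_rot: [3.138, -0.008, -0.004]
contact_force: [0.5, 0.1, 0.3]
width: 0.0857
```

```bash
python3 look.py w4; python3 - <<'E'
import cv2,numpy as np
a=cv2.imread("pics/w3.png")[145:235,265:365]; b=cv2.imread("pics/w4.png")[170:280,240:360]
cv2.imwrite("pics/c4.png",cv2.resize(a,None,fx=6,fy=6,interpolation=cv2.INTER_CUBIC))
cv2.imwrite("pics/c5.png",cv2.resize(b,None,fx=5,fy=5,interpolation=cv2.INTER_CUBIC))
E
```

```text
[0.5259 0.264  0.2385] [ 3.1379 -0.0083 -0.0045] [-0.39  0.44 -0.24  1.9   0.14  0.83 -2.28] 3.3
```

View pics/c4.png

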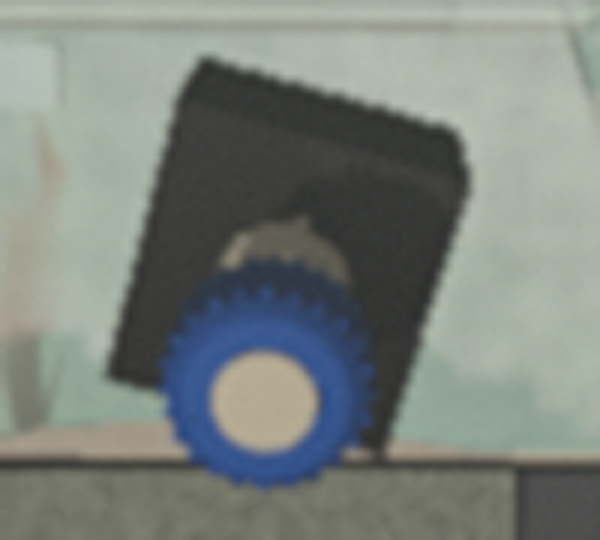

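View pics/w4.png

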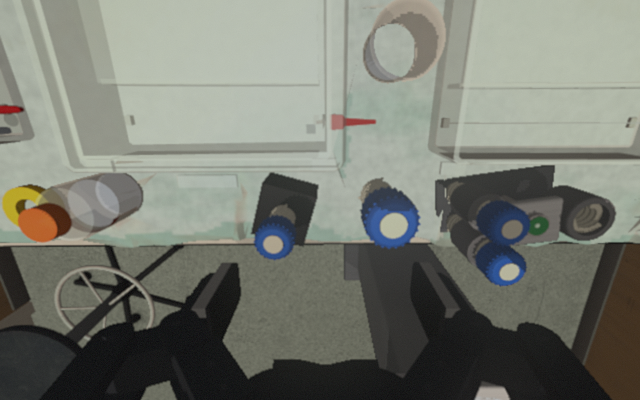

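View pics/c5.png

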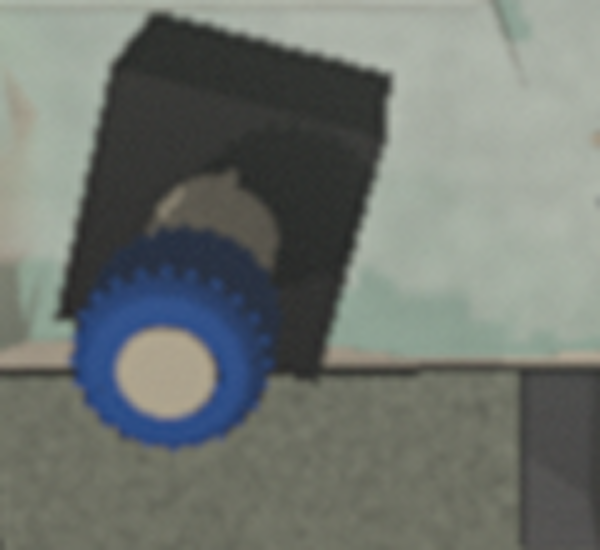

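The crop shows the small knobbed screw standing in the black block, with its light cap at about (308.8,211.4) in w3 and (272.8,244.2) in w4. The decoy's knob is clearly wider (about 55 px against 39 px) and has no stand.

```bash
python3 - <<'E'
import pickle
from h import *
rs=[]
for n,uv in {'w3':(308.75,211.4),'w4':(272.8,244.2)}.items():
    s,d=pickle.load(open(n+'.pkl','rb'))
    x0,y0=int(uv[0])-12,int(uv[1])-12
    c=d['pixels'][y0:y0+25,x0:x0+25].astype(int)
    m=((c[...,0]>110)&(c[...,0]>c[...,2])).astype(np.uint8)
    nn,l,st,ce=cv2.connectedComponentsWithStats(m); k=l[12,12]
    u=ce[k]+[x0,y0]; print(n,st[k],u.round(2))
    r=rays(d,u,s); rs.append(r); print(onz(*r,.132).round(4))
    for b,cc in blobs(d['pixels'],(100,120,60),(125,255,255),100): print('  blue',b)
print(tri(rs))
from rig import bot
for n in ("side","top"):
    d=bot.get_image(n); g=d['pixels']
    cv2.imwrite(f"pics/{n}1.png",cv2.resize(g[200:250,250:310] if n=="side" else g[200:260,240:310],None,fx=8,fy=8,interpolation=cv2.INTER_CUBIC)[:,:,::-1])
s=bot.state();print(mv(s,(0.487,0.308,0.2),0),s['joint_pos'].round(2))
E
```

```text
w3 [  5   5  17  16 215] [308.73 211.35]
[[0.4852 0.3121 0.132 ]]
  blue [388 178  50  39 802]
  blue [500 181  38  37 612]
  blue [292 193  35  33 566]
  blue [489 218  44  35 688]
w4 [  4   4  19  17 264] [272.86 243.93]
[[0.485  0.3122 0.132 ]]
  blue [ 364  203   55   46 1213]
  blue [ 476  208   54   78 1985]
  blue [255 223  40  36 752]
(array([0.48550173, 0.31204152, 0.13300455]), [3.284241611764709e-05, 3.28424161176325e-05])
(array([-3.94, -3.99,  4.12]), -0.002, -0.12) [-0.39  0.44 -0.25  1.89  0.14  0.83 -2.28]
```

```bash
python3 - <<'E'
import pickle
from h import *
D={n:pickle.load(open(n+'.pkl','rb')) for n in('w3','w4')}
a=cv2.hconcat([cv2.resize(D[n][1]['pixels'][y:y+70,x:x+100],None,fx=4,fy=4,interpolation=cv2.INTER_CUBIC)[:,:,::-1] for n,x,y in(('w3',310,90),('w4',280,105))])
cv2.imwrite('pics/c6.png',a)
E
```

```text
(no output)
```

View pics/c6.png

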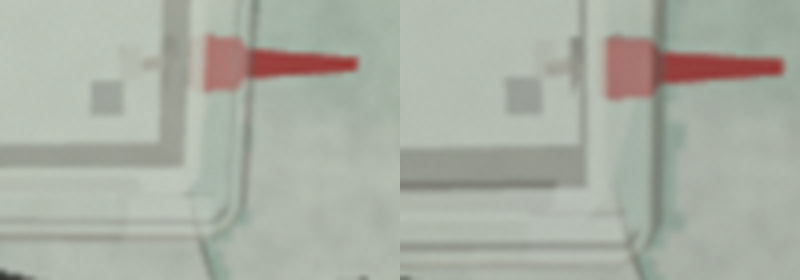

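```bash
python3 - <<'E'
import pickle
from h import *
D={n:pickle.load(open(n+'.pkl','rb')) for n in('w3','w4')}
print(tri([rays(D[n][1],uv,D[n][0]) for n,uv in(('w3',(367,148)),('w4',(341.5,166.5)))]))
from rig import bot
s=bot.state();print(mv(s,(0.4852,0.3121,0.21),112))
E
```

```text
(array([0.54106525, 0.24481159, 0.05590498]), [0.0006213303093937502, 0.0006213303093937961])
(array([-4.12, -4.4 ,  3.12]), -1.957, -0.12)
```

Emit:
send_rows:
  series:
    - [1,-2,-2,0,-0.15]
    - [1,-4.1,-4.4,0,-0.3]
    - [1,-4.1,-4.4,1,-0.45]
    - [1,-4.1,-4.4,2,-0.6]
    - [1,-4.1,-4.4,3,-0.75]
    - [1,-4.1,-4.4,3,-0.9]
    - [1,-4.1,-4.4,3,-1.05]
    - [1,-4.1,-4.4,3,-1.2]

```text
t: 4.25
eef_pos: [0.4854, 0.3129, 0.2114]
tcp_rot: [2.588, 1.78, 0.003]
contact_force: [-0.3, 0.1, 0.5]
width: 0.0854
```

Emit:
send_rows:
  series:
    - [1,0,0,0,-0.15]
    - [1,0,0,0,-0.3]
    - [1,0,0,0,-0.45]
    - [1,0,0,0,-0.6]
    - [1,0,0,0,-0.75]
    - [1,0,0,0,-0.75]

```text
t: 4.85
eef_pos: [0.4855, 0.3126, 0.2111]
tcp_rot: [1.762, 2.6, 0.002]
contact_force: [0.5, 0.1, 0.7]
width: 0.0854
```

```bash
python3 look.py w5; python3 - <<'E'
from rig import bot
from h import *
s=bot.state();print(mv(s,(0.4852,0.3121,0.099),112))
E
```

```text
[0.4855 0.3126 0.2111] [1.7617e+00 2.6004e+00 1.9000e-03] [-0.14  0.55 -0.77  1.93  0.5   0.86 -0.8 ] 4.85
(array([-0.03, -0.06, 11.19]), -0.009, 111.46)
```

View pics/w5.png

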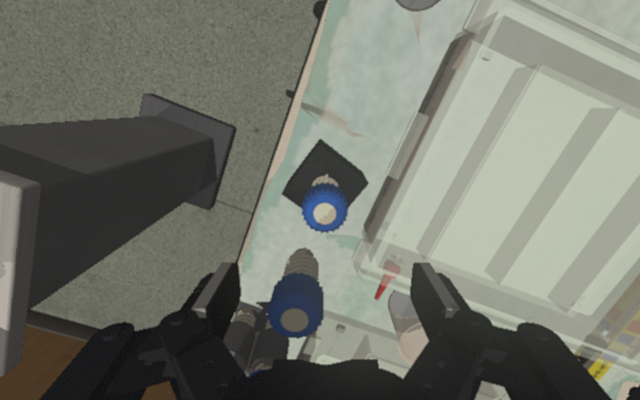

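```bash
python3 - <<'E'
import pickle
from h import *
s,d=pickle.load(open('w5.pkl','rb'))
c=d['pixels'][200:226,312:338].astype(int); m=((c[...,0]>110)&(c[...,0]>c[...,2])).astype(np.uint8)
nn,l,st,ce=cv2.connectedComponentsWithStats(m); k=1+np.argmax(st[1:,4]); u=ce[k]+[312,200]
r=rays(d,u,s);print(u,onz(*r,.1325))
rs=[r]+[rays(D[1],uv,D[0]) for D,uv in((pickle.load(open('w3.pkl','rb')),(308.73,211.35)),(pickle.load(open('w4.pkl','rb')),(272.86,243.93)))]
print(tri(rs))
T=np.asarray(d['tool_from_camera']); 
for p in [(0,0,-.0187),(0,0,.079)]:
    q=np.linalg.inv(T)@np.r_[p,1]; print(q[:2]/q[2]*298+[325,204])
E
```

```text
[324.46467391 213.23913043] [[0.48557371 0.31192544 0.1325    ]]
(array([0.48549184, 0.31205576, 0.1329549 ]), [3.240552920545073e-05, 1.6344632794796155e-05, 4.7578450054994266e-05])
[324.80354465 282.22572677]
[324.71825183 212.41429203]
```

Emit:
send_rows:
  series:
    - [1,0,-0.05,3,0]
    - [1,0,-0.05,6,0]
    - [1,0,-0.05,8.5,0]
    - [1,0,-0.05,10.5,0]
    - [1,0,-0.05,11.2,0]
    - [1,0,-0.05,11.2,0]

```text
t: 5.5
eef_pos: [0.4846, 0.3123, 0.0978]
tcp_rot: [1.767, 2.597, -0.001]
contact_force: [-0.2, -0.1, 0.8]
width: 0.0855
```

```bash
python3 look.py w6; python3 - <<'E'
from rig import bot
from h import *
s=bot.state();print(mv(s,(0.4855,0.3120,0.099),112),s['contact_force'])
d=bot.get_image("side"); cv2.imwrite("pics/side2.png",cv2.resize(d['pixels'][150:270,220:360],None,fx=5,fy=5,interpolation=cv2.INTER_CUBIC)[:,:,::-1])
E
```

```text
[0.4846 0.3123 0.0978] [ 1.7671e+00  2.5975e+00 -1.3000e-03] [-0.24  0.68 -0.64  2.02  0.67  0.65 -0.95] 5.5
(array([-0.08,  0.04, -0.04]), -0.007, 111.57) [ 0.92846708  0.05303075 -0.80842004]
```

View pics/w6.png

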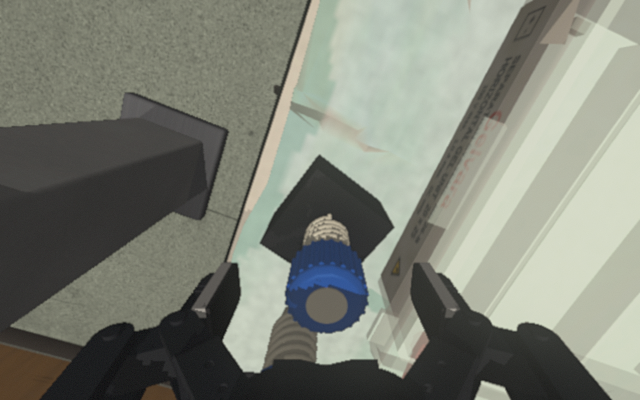

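View pics/side2.png

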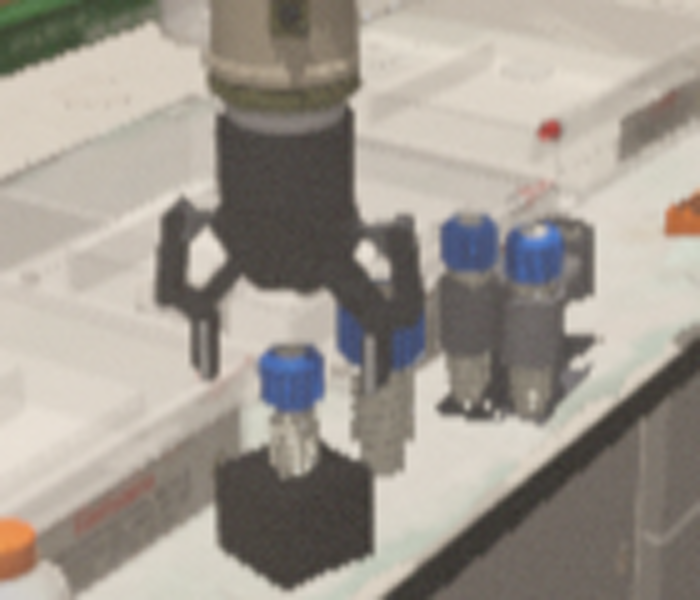

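The knob is centred between the open fingers: in the wrist view it sits at (326,290) and the pads at about (218,285) and (434,285). Closing now.

Emit:
send_rows:
  series:
    - [-1,0,0,0,0]
    - [-1,0,0,0,0]
    - [-1,0,0,0,0]
    - [-1,0,0,0,0]
    - [-1,0,0,0,0]
    - [-1,0,0,0,0]
  newtons: 60

```text
t: 6.2
eef_pos: [0.485, 0.3123, 0.0985]
tcp_rot: [1.765, 2.599, 0.001]
contact_force: [-0.1, -0.8, 6.7]
width: 0.0348
```

```bash
python3 look.py w7
```

```text
[0.485  0.3123 0.0985] [1.7646e+00 2.5986e+00 8.0000e-04] [-0.24  0.68 -0.64  2.02  0.67  0.65 -0.95] 6.2
```

View pics/w7.png

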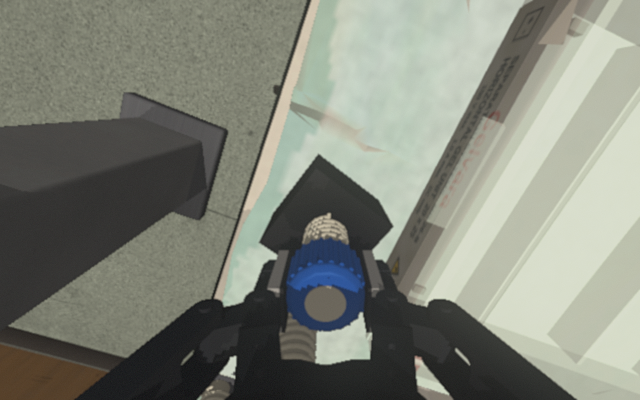

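Emit:
send_rows:
  series:
    - [-1,0,0,-1,0]
    - [-1,0,0,-3,0]
    - [-1,0,0,-6,0]
    - [-1,0,0,-10,0]
    - [-1,0,0,-14,0]
    - [-1,0,0,-16.5,0]
    - [-1,0,0,-16.5,0]

```text
t: 6.95
eef_pos: [0.4855, 0.3135, 0.2669]
tcp_rot: [1.764, 2.597, 0.008]
contact_force: [0.8, -0.1, -2.0]
width: 0.0346
```

```bash
python3 look.py w8; python3 - <<'E'
from rig import bot
from h import *
s=bot.state();print(mv(s,(0.4934,-0.0089,0.26),112),s['contact_force'])
d=bot.get_image("side"); cv2.imwrite("pics/side3.png",cv2.resize(d['pixels'][120:270,220:360],None,fx=4,fy=4,interpolation=cv2.INTER_CUBIC)[:,:,::-1])
E
```

```text
[0.4855 0.3135 0.2669] [1.7635 2.5975 0.0082] [-0.11  0.49 -0.82  1.87  0.43  0.96 -0.74] 6.95
(array([-30.18, -11.08,   0.43]), -0.006, 111.64) [-0.42629457 -0.25332701 -2.19919015]
```

View pics/side3.png

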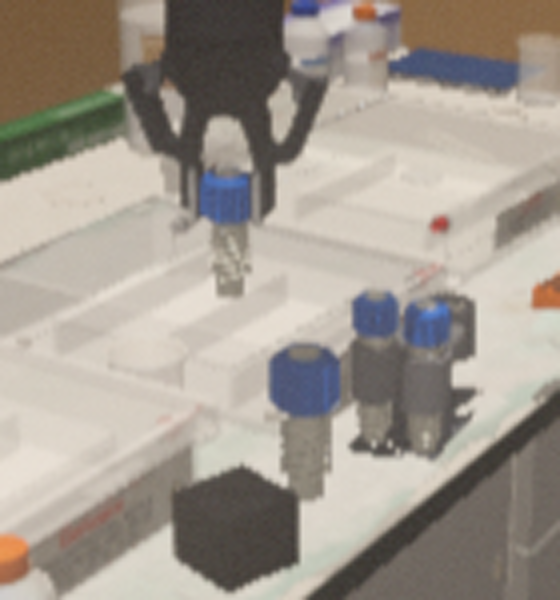

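View pics/w8.png

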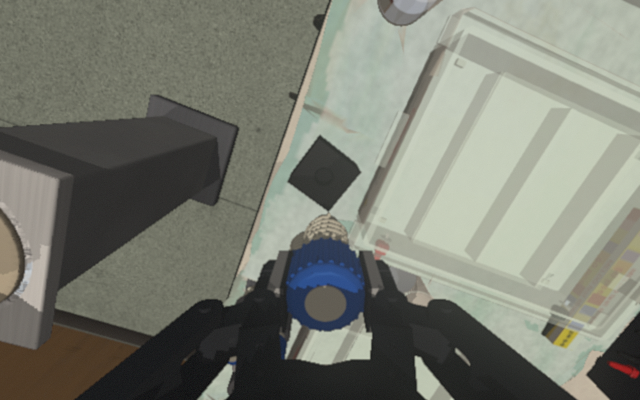

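Emit:
send_rows:
  series:
    - [-1,-3.2,-1.2,0,0]
    - [-1,-7.5,-2.8,0,0]
    - [-1,-12,-4.4,0,0]
    - [-1,-16.5,-6.1,0,0]
    - [-1,-21,-7.7,0,0]
    - [-1,-25.5,-9.4,0,0]
    - [-1,-28.5,-10.5,0,0]
    - [-1,-30.2,-11.1,0,0]

```text
t: 7.85
eef_pos: [0.4917, -0.0132, 0.2612]
tcp_rot: [-1.768, -2.594, 0.004]
contact_force: [0.4, 0.7, -1.3]
width: 0.0348
```

Emit:
send_rows:
  series:
    - [-1,0,0,1,0]
    - [-1,0,0,2,0]
    - [-1,0,0,2,0]

```text
t: 8.15
eef_pos: [0.4918, -0.0085, 0.2409]
tcp_rot: [-1.76, -2.598, 0.002]
contact_force: [-0.4, 0.2, -0.9]
width: 0.0345
```

```bash
python3 look.py w9; python3 - <<'E'
from rig import bot
from h import *
s=bot.state();print(mv(s,(0.4934,-0.0089,0.15),112),s['contact_force'])
d=bot.get_image("side"); cv2.imwrite("pics/side4.png",cv2.resize(d['pixels'][110:250,270:410],None,fx=4,fy=4,interpolation=cv2.INTER_CUBIC)[:,:,::-1])
E
```

```text
[ 0.4918 -0.0085  0.2409] [-1.7601e+00 -2.5982e+00  2.1000e-03] [ 0.52  0.41 -0.83  2.07  0.41  0.83 -0.17] 8.15
(array([-0.13,  0.09,  9.17]), -0.003, 111.8) [-0.02858889 -0.34600395 -1.52358821]
```

View pics/w9.png

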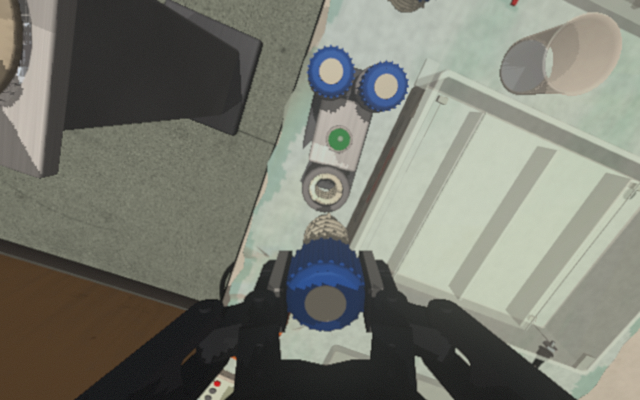

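View pics/side4.png

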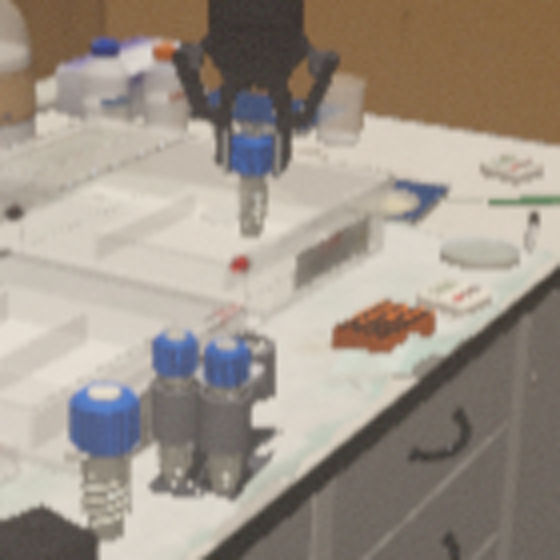

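```bash
python3 - <<'E'
import pickle
from h import *
s,d=pickle.load(open('w9.pkl','rb'))
g=d['pixels']
c=cv2.resize(g[158:218,296:356],None,fx=8,fy=8,interpolation=cv2.INTER_CUBIC); cv2.imwrite('pics/c7.png',c[:,:,::-1])
c=cv2.resize(g[275:335,290:360],None,fx=8,fy=8,interpolation=cv2.INTER_CUBIC); cv2.imwrite('pics/c8.png',c[:,:,::-1])
E
```

```text
(no output)
```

View pics/c7.png

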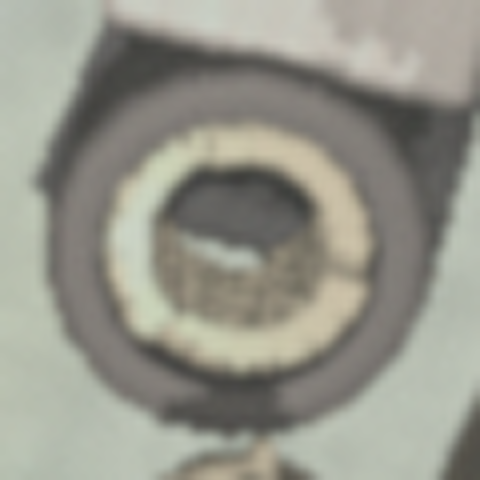

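View pics/c8.png

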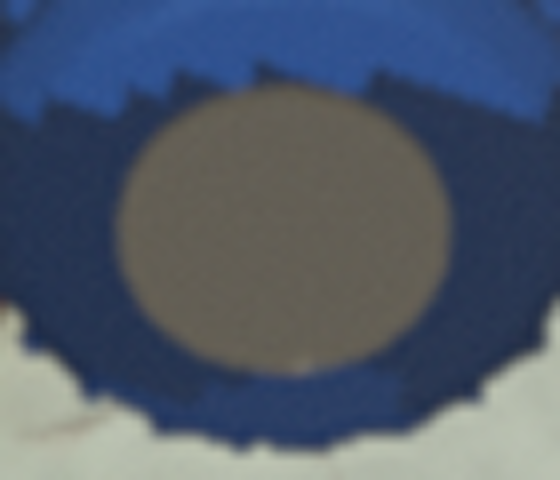

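```bash
python3 - <<'E'
import pickle
from h import *
s,d=pickle.load(open('w9.pkl','rb'))
R=Rn.from_rotvec(s['tcp_rot']).as_matrix()
b=onz(*rays(d,(325.5,188.9),s),.094)[0]
zt=s['eef_pos'][2]-0.0985+0.1325
k=onz(*rays(d,(325.1,303.3),s),zt)[0]
print('boss',b,'knob top',k,'screw in tool',(R.T@(k-s['eef_pos'])*1000).round(1))
print('tilt',R[:,2])
print('shift boss from knob, tool cm', (R.T@(b-k)*100).round(2), ' vs nominal', (R.T@(np.array([.4934,-.0089,.094])-k)*100).round(2))
print([ (n,(lambda D:Rn.from_rotvec(D[0]['tcp_rot']).as_matrix()[:,2])(pickle.load(open(n+'.pkl','rb'))).round(4)) for n in('w6','w7','w8')])
E
```

```text
boss [ 0.49184587 -0.00800181  0.094     ] knob top [ 0.49216406 -0.00897344  0.27492068] screw in tool [ -0.5   0.  -34. ]
tilt [-3.54321634e-03  7.85217512e-04 -9.99993415e-01]
shift boss from knob, tool cm [ 0.07  0.06 18.09]  vs nominal [-0.08  0.17 18.09]
[('w6', array([-4.e-04, -7.e-04, -1.e+00])), ('w7', array([ 7.e-04,  2.e-04, -1.e+00])), ('w8', array([ 0.0046,  0.0032, -1.    ]))]
```

Emit:
send_rows:
  series:
    - [-1,-0.05,0.1,2.5,0]
    - [-1,-0.05,0.1,5,0]
    - [-1,-0.05,0.1,7.2,0]
    - [-1,-0.05,0.1,7.2,0]
    - [-1,-0.05,0.1,7.2,0]

```text
t: 8.75
eef_pos: [0.4944, -0.0085, 0.1714]
tcp_rot: [-1.762, -2.6, -0.0]
contact_force: [0.4, 1.5, -1.3]
width: 0.0347
```

```bash
python3 look.py w10; python3 look.py w11;python3 look.py w12; python3 - <<'E'
import pickle
from h import *
g=pickle.load(open('w12.pkl','rb'))[1]['pixels']
c=cv2.resize(g[140:340,240:410],None,fx=3,fy=3,interpolation=cv2.INTER_CUBIC); cv2.imwrite('pics/c9.png',c[:,:,::-1])
E
```

```text
[ 0.4944 -0.0085  0.1714] [-1.7620e+00 -2.6004e+00 -3.0000e-04] [ 0.44  0.51 -0.74  2.15  0.54  0.68 -0.3 ] 8.75
[ 0.4947 -0.0087  0.1719] [1.7626e+00 2.5998e+00 1.2000e-03] [ 0.44  0.5  -0.74  2.15  0.54  0.68 -0.3 ] 8.8
[ 0.4949 -0.0089  0.1721] [1.7629e+00 2.5988e+00 1.6000e-03] [ 0.44  0.5  -0.74  2.15  0.54  0.68 -0.3 ] 8.85
```

View pics/c9.png

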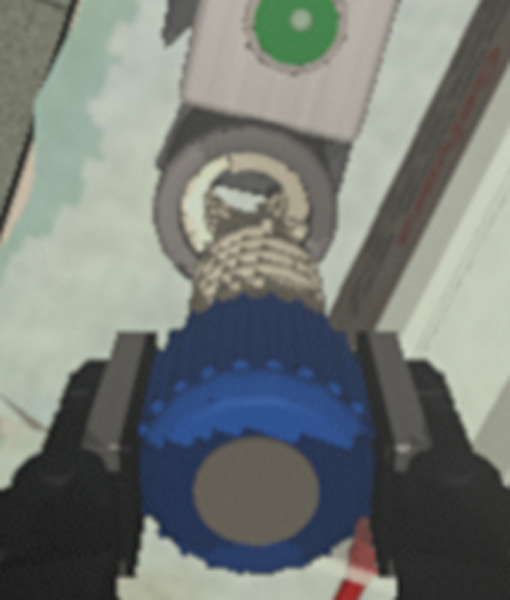

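```bash
cat > rel.py <<'E'
import pickle,sys
from h import *
n,u,v=sys.argv[1],float(sys.argv[2]),float(sys.argv[3])
s,d=pickle.load(open(n+'.pkl','rb'))
R=Rn.from_rotvec(s['tcp_rot']).as_matrix()
b=onz(*rays(d,(u,v),s),.094)[0]
ax=s['eef_pos']+R@np.array([-.0005,0,0])
print('boss',b.round(4),'shift in tool cm',(R.T@(b-ax)*100).round(2),'nominal',(R.T@(np.array([.4934,-.0089,.094])-ax)*100).round(2), 'tilt',R[:,2].round(4))
# project boss nominal circle for overlay
T=np.asarray(d['tool_from_camera']); img=d['pixels'][:,:,::-1].copy()
th=np.linspace(0,2*np.pi,73)
for cx,cy,col in ((b[0],b[1],(0,0,255)),):
  for r in (.025,.0175):
    X=np.c_[cx+r*np.cos(th),cy+r*np.sin(th),0*th+.094]
    p=((X-s['eef_pos'])@R-T[:3,3])@T[:3,:3]; q=p[:,:2]/p[:,2:]; q=q*(1+d['k1']*(q**2).sum(1,keepdims=True))
    uv=q*d['mtx'][0,0]+[d['mtx'][0,2],d['mtx'][1,2]]
    img=img if r<0 else img
    big=locals().get('big'); 
    if big is None: big=cv2.resize(img[140:340,240:410],None,fx=3,fy=3,interpolation=cv2.INTER_CUBIC)
    cv2.polylines(big,[np.int32((uv-[240,140]+.5)*3)],True,col,1)
cv2.imwrite(f'pics/rel_{n}.png',big)
E
python3 rel.py w12 321.7 209.3
```

```text
boss [ 0.4916 -0.0072  0.094 ] shift in tool cm [ 0.33 -0.25  7.81] nominal [ 0.11 -0.15  7.81] tilt [ 1.6e-03  1.0e-04 -1.0e+00]
```

View pics/rel_w12.png

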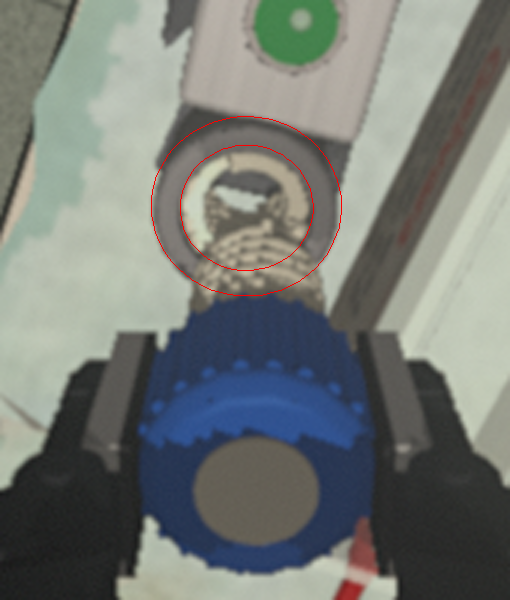

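Emit:
send_rows:
  series:
    - [-1,0,0,0,0]
    - [-1,0,0,0,0]
    - [-1,0,0,0,0]

```text
t: 9.2
eef_pos: [0.4943, -0.0097, 0.1713]
tcp_rot: [1.765, 2.599, 0.0]
contact_force: [0.4, -0.1, -1.5]
width: 0.0348
```

```bash
python3 look.py w13; python3 - <<'E'
import pickle
from h import *
s,d=pickle.load(open('w13.pkl','rb'));g=d['pixels']
print(mv(s,(.4921,-.0079,.12)),s['contact_force'])
c=cv2.resize(g[170:250,270:370],None,fx=7,fy=7,interpolation=cv2.INTER_CUBIC); cv2.imwrite('pics/c10.png',c[:,:,::-1])
E
```

```text
[ 0.4943 -0.0097  0.1713] [1.7645e+00 2.5985e+00 3.0000e-04] [ 0.44  0.5  -0.74  2.15  0.55  0.68 -0.3 ] 9.2
(array([ 0.25, -0.14,  5.13]), None, 111.64) [ 0.3650401  -0.13442325 -1.47148605]
```

View pics/c10.png

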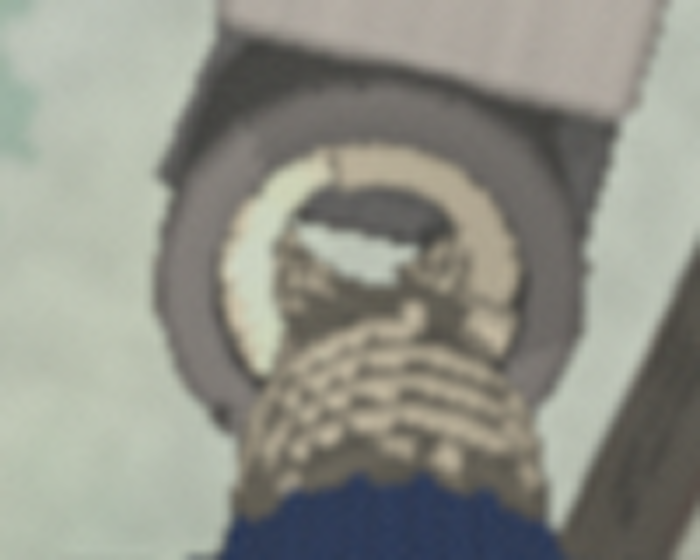

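```bash
python3 rel.py w13 322.4 209.8; python3 rel.py w13 322.4 211.0
```

```text
boss [ 0.4915 -0.0079  0.094 ] shift in tool cm [ 0.32 -0.2   7.73] nominal [ 0.16 -0.06  7.73] tilt [ 6.e-04 -2.e-04 -1.e+00]
boss [ 0.4919 -0.0088  0.094 ] shift in tool cm [ 0.22 -0.2   7.73] nominal [ 0.16 -0.06  7.73] tilt [ 6.e-04 -2.e-04 -1.e+00]
```

View pics/rel_w13.png

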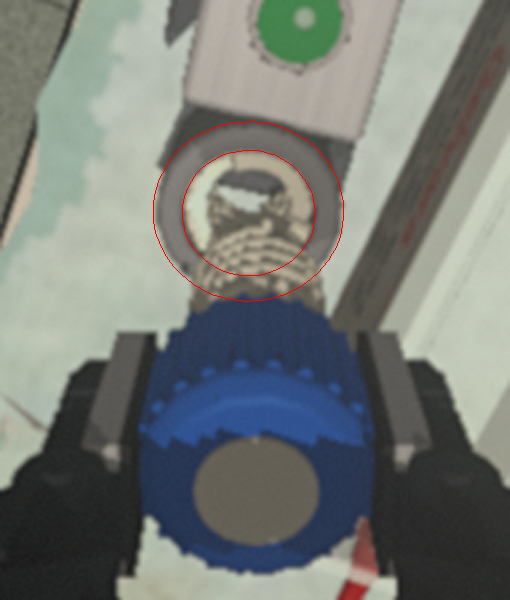

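Emit:
send_rows:
  series:
    - [-1,0.2,-0.15,0,0]
    - [-1,0.2,-0.15,1,0]
    - [-1,0.2,-0.15,2,0]
    - [-1,0.2,-0.15,3,0]
    - [-1,0.2,-0.15,3.7,0]
    - [-1,0.2,-0.15,3.7,0]
    - [-1,0.2,-0.15,3.7,0]
    - [-1,0.2,-0.15,3.7,0]

```text
t: 10.05
eef_pos: [0.4922, -0.0081, 0.1341]
tcp_rot: [1.764, 2.599, 0.0]
contact_force: [0.4, 0.6, -1.4]
width: 0.0344
```

```bash
python3 look.py w14; python3 - <<'E'
import pickle
from h import *
s,d=pickle.load(open('w14.pkl','rb'));g=d['pixels']
print(mv(s,(.4921,-.0079,.12)),s['contact_force'],s['ft_torque'])
c=cv2.resize(g[170:350,240:400],None,fx=3.3,fy=3.3,interpolation=cv2.INTER_CUBIC); cv2.imwrite('pics/c11.png',c[:,:,::-1])
E
```

```text
[ 0.4922 -0.0081  0.1341] [1.7643e+00 2.5992e+00 4.0000e-04] [ 0.38  0.55 -0.68  2.19  0.62  0.6  -0.38] 10.05
(array([ 0.02, -0.01,  1.41]), None, 111.66) [ 0.44084564  0.63285043 -1.39895348] [ 0.0214374   0.03059715 -0.01310441]
```

View pics/c11.png

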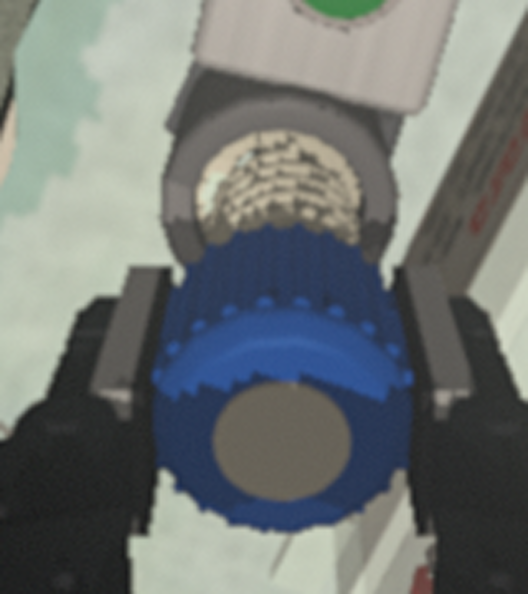

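Emit:
send_rows:
  series:
    - [-1,0,0,0.2,0]
    - [-1,0,0,0.4,0]
    - [-1,0,0,0.5,0]
    - [-1,0,0,0.5,0]

```text
t: 10.5
eef_pos: [0.492, -0.0083, 0.1288]
tcp_rot: [-1.764, -2.599, 0.0]
contact_force: [0.4, -1.1, -1.7]
width: 0.0348
```

Emit:
send_rows:
  series:
    - [-1,0,0,0.1,0]
    - [-1,0,0,0.2,0]
    - [-1,0,0,0.2,0]

```text
t: 10.8
eef_pos: [0.4921, -0.0082, 0.1272]
tcp_rot: [1.764, 2.599, -0.0]
contact_force: [-1.2, -0.3, 4.6]
width: 0.0345
```

Emit:
send_rows:
  series:
    - [-1,0,0,0.05,0]
    - [-1,0,0,0.05,0]
    - [-1,0,0,0.05,0]

```text
t: 11.1
eef_pos: [0.4922, -0.0082, 0.1271]
tcp_rot: [1.764, 2.599, -0.0]
contact_force: [-2.7, -0.1, 9.2]
width: 0.0348
```

```bash
python3 - <<'E'
from rig import bot
s=bot.state();print(s['eef_pos'],s['contact_force'],s['ft_torque'],s['joint_pos'].round(2))
E
```

```text
[ 0.49220811 -0.00818847  0.12706927] [-2.71160485 -0.09679366  9.17487929] [-0.15595091  0.52066368 -0.02176089] [ 0.37  0.56 -0.67  2.19  0.64  0.59 -0.39]
```

Emit:
send_rows:
  series:
    - [-1,0,0,-0.03,0]
    - [-1,0,0,-0.04,-0.05]
    - [-1,0,0,-0.07,-0.15]
    - [-1,0,0,-0.07,-0.15]

```text
t: 11.5
eef_pos: [0.4924, -0.0084, 0.1276]
tcp_rot: [1.56, 2.726, 0.0]
contact_force: [-0.5, -1.3, 7.2]
width: 0.0345
```

Emit:
send_rows:
  series:
    - [-1,0,0,-0.02,-0.05]
    - [-1,0,0,-0.03,-0.1]
    - [-1,0,0,-0.03,-0.1]

```text
t: 11.8
eef_pos: [0.4923, -0.0085, 0.1279]
tcp_rot: [1.424, 2.799, -0.001]
contact_force: [-0.3, -1.9, 7.4]
width: 0.0349
```

Emit:
send_rows:
  series:
    - [-1,0,0,-0.02,-0.05]
    - [-1,0,0,-0.03,-0.1]
    - [-1,0,0,-0.03,-0.1]

```text
t: 12.1
eef_pos: [0.4922, -0.0085, 0.1281]
tcp_rot: [1.283, 2.867, -0.001]
contact_force: [-1.1, -0.9, 6.4]
width: 0.0347
```

Emit:
send_rows:
  series:
    - [-1,0,0,-0.01,-0.05]
    - [-1,0,0,-0.01,-0.05]

```text
t: 12.3
eef_pos: [0.4923, -0.0083, 0.1281]
tcp_rot: [1.212, 2.898, 0.0]
contact_force: [-0.8, -0.3, 5.0]
width: 0.0348
```

Emit:
send_rows:
  series:
    - [-1,0,0,-0.01,-0.05]
    - [-1,0,0,-0.01,-0.05]

```text
t: 12.5
eef_pos: [0.4922, -0.0083, 0.128]
tcp_rot: [1.141, 2.927, 0.0]
contact_force: [-0.3, -1.1, 3.2]
width: 0.0348
```

Emit:
send_rows:
  series:
    - [-1,0,0,0,-0.05]
    - [-1,0,0,0,-0.05]

```text
t: 12.7
eef_pos: [0.4919, -0.0083, 0.1278]
tcp_rot: [-1.068, -2.954, 0.0]
contact_force: [-0.4, -1.1, 0.4]
width: 0.0347
```

Emit:
send_rows:
  series:
    - [-1,0,0,0,-0.05]
    - [-1,0,0,0,-0.05]

```text
t: 12.9
eef_pos: [0.4918, -0.0083, 0.1277]
tcp_rot: [-0.994, -2.979, 0.0]
contact_force: [0.1, -0.7, -1.6]
width: 0.0344
```

Emit:
send_rows:
  series:
    - [-1,0,0,0,-0.1]
    - [-1,0,0,0.1,-0.1]
    - [-1,0,0,0.2,-0.1]
    - [-1,0,0,0.3,-0.1]
    - [-1,0,0,0.3,-0.1]

```text
t: 13.4
eef_pos: [0.492, -0.0082, 0.1248]
tcp_rot: [-0.845, -3.026, 0.0]
contact_force: [0.0, 0.6, -1.2]
width: 0.0349
```

Emit:
send_rows:
  series:
    - [-1,0,0,0.1,0]
    - [-1,0,0,0.2,0]
    - [-1,0,0,0.2,0]

```text
t: 13.7
eef_pos: [0.4921, -0.0082, 0.1229]
tcp_rot: [0.842, 3.026, -0.0]
contact_force: [-0.3, -0.0, -1.0]
width: 0.0346
```

Dropped free; continuing down to contact.

Emit:
send_rows:
  series:
    - [-1,0,0,0.1,0]
    - [-1,0,0,0.15,0]
    - [-1,0,0,0.15,0]

```text
t: 14.0
eef_pos: [0.4923, -0.0082, 0.1223]
tcp_rot: [0.842, 3.025, -0.001]
contact_force: [-3.9, -2.1, 13.8]
width: 0.0346
```

Emit:
send_rows:
  series:
    - [-1,0,0,0.05,0]
    - [-1,0,0,0.05,0]
    - [-1,0,0,0.05,0]

```text
t: 14.3
eef_pos: [0.4923, -0.0082, 0.1222]
tcp_rot: [0.842, 3.025, -0.001]
contact_force: [-4.3, -1.6, 18.9]
width: 0.0346
```

Emit:
send_rows:
  series:
    - [-1,0,0,-0.1,0]
    - [-1,0,0,-0.1,0]
    - [-1,0,0,-0.07,0.1]
    - [-1,0,0,-0.03,0.24]
    - [-1,0,0,0.02,0.38]
    - [-1,0,0,0.06,0.52]
    - [-1,0,0,0.06,0.52]

```text
t: 15.0
eef_pos: [0.4926, -0.008, 0.1209]
tcp_rot: [1.595, 2.705, 0.001]
contact_force: [-0.1, 0.4, 5.1]
width: 0.0344
```

```bash
python3 - <<'E'
from rig import bot
s=bot.state();print(s['eef_pos'],s['contact_force'],s['ft_torque'],s['joint_pos'].round(2))
E
```

```text
[ 0.49261164 -0.00798952  0.1209151 ] [-0.13956608  0.36235259  5.09037276] [-1.15862701e-01  2.76620660e-06 -2.33826923e-02] [ 0.39  0.58 -0.69  2.19  0.68  0.59 -0.31]
```

Emit:
send_rows:
  series:
    - [-1,0,0,0.045,0.14]
    - [-1,0,0,0.09,0.28]
    - [-1,0,0,0.135,0.42]
    - [-1,0,0,0.18,0.56]
    - [-1,0,0,0.225,0.7]
    - [-1,0,0,0.27,0.84]
    - [-1,0,0,0.31,0.98]
    - [-1,0,0,0.35,1.1]

```text
t: 15.8
eef_pos: [0.4916, -0.0076, 0.1173]
tcp_rot: [-2.774, -1.474, 0.001]
contact_force: [-5.6, 2.1, 13.1]
width: 0.0353
```

```bash
python3 - <<'E'
from rig import bot
s=bot.state();print(s['eef_pos'],s['contact_force'],s['ft_torque'],s['joint_pos'].round(2))
E
```

```text
[ 0.49157494 -0.00757357  0.11726849] [-5.61140914  2.06138143 13.06601892] [0.68028369 1.22606227 0.11287948] [ 0.17  0.53 -0.38  2.21  0.42  0.47 -1.14]
```

Emit:
send_rows:
  series:
    - [-1,-0.01,-0.05,-0.05,0]
    - [-1,-0.01,-0.05,-0.01,0.14]
    - [-1,-0.01,-0.05,0.035,0.28]
    - [-1,-0.01,-0.05,0.08,0.42]
    - [-1,-0.01,-0.05,0.125,0.56]
    - [-1,-0.01,-0.05,0.17,0.7]
    - [-1,-0.01,-0.05,0.2,0.8]
    - [-1,-0.01,-0.05,0.2,0.8]

```text
t: 16.6
eef_pos: [0.4916, -0.0082, 0.1149]
tcp_rot: [3.128, 0.282, -0.0]
contact_force: [0.0, -1.5, 4.5]
width: 0.0346
```

```bash
python3 - <<'E'
from rig import bot
s=bot.state();print(s['eef_pos'],s['contact_force'],s['ft_torque'],s['joint_pos'].round(2))
E
```

```text
[ 0.49160166 -0.0081996   0.11487181] [ 0.04412347 -1.47784065  4.46611084] [-0.41606964  0.0031561  -0.09740919] [ 0.01  0.51 -0.15  2.22  0.19  0.42 -1.68]
```

Emit:
send_rows:
  series:
    - [-1,0,0,0.04,0.14]
    - [-1,0,0,0.085,0.28]
    - [-1,0,0,0.13,0.42]
    - [-1,0,0,0.175,0.56]
    - [-1,0,0,0.22,0.7]
    - [-1,0,0,0.22,0.7]

```text
t: 17.2
eef_pos: [0.4912, -0.0081, 0.1126]
tcp_rot: [3.035, -0.808, -0.001]
contact_force: [-1.5, -0.8, 5.3]
width: 0.0343
```

```bash
python3 - <<'E'
from rig import bot
s=bot.state();print(s['eef_pos'],s['contact_force'],s['ft_torque'],s['joint_pos'].round(2))
E
python3 look.py w15
```

```text
[ 0.49121158 -0.00813249  0.11257554] [-1.4913531  -0.75464108  5.30978413] [-0.24140727  0.30049644 -0.08501404] [-0.13  0.51  0.04  2.23 -0.05  0.4  -2.14]
[ 0.4912 -0.0081  0.1126] [ 3.0353e+00 -8.0820e-01 -1.4000e-03] [-0.13  0.51  0.04  2.23 -0.05  0.4  -2.14] 17.2
```

View pics/w15.png

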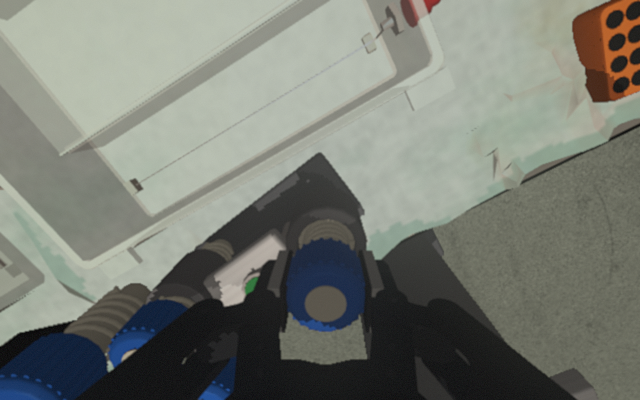

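Emit:
send_rows:
  series:
    - [-1,0,0,-0.05,0]
    - [0.5,0,0,-0.05,0]
    - [0.5,0,0,-0.05,0]
    - [0.5,0,0,-0.05,0]
    - [0.5,0,0,-0.05,0]

```text
t: 17.75
eef_pos: [0.4915, -0.008, 0.113]
tcp_rot: [3.036, -0.808, -0.0]
contact_force: [-1.2, 0.7, 1.1]
width: 0.0638
```

```bash
python3 look.py w16
```

```text
[ 0.4915 -0.008   0.113 ] [ 3.0358e+00 -8.0850e-01 -4.0000e-04] [-0.13  0.51  0.04  2.23 -0.05  0.4  -2.14] 17.75
```

View pics/w16.png

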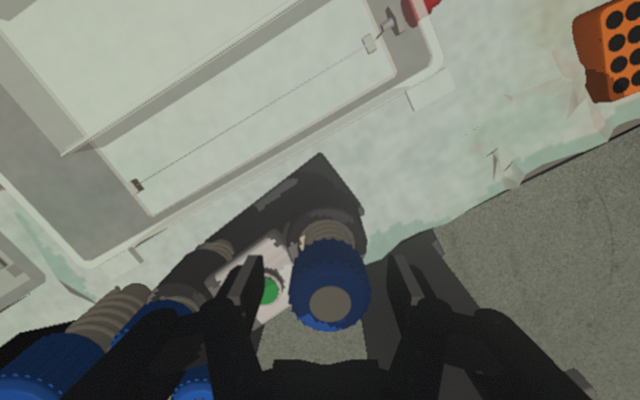

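Emit:
send_rows:
  series:
    - [0.5,0,0.2,0,-0.14]
    - [0.5,0,0.2,0,-0.28]
    - [0.5,0,0.2,0,-0.42]
    - [0.5,0,0.2,0,-0.56]
    - [0.5,0,0.2,0,-0.7]
    - [0.5,0,0.2,0,-0.84]
    - [0.5,0,0.2,0,-0.98]
    - [0.5,0,0.2,0,-1.12]

```text
t: 18.6
eef_pos: [0.4906, -0.0098, 0.1131]
tcp_rot: [2.999, 0.936, -0.0]
contact_force: [0.2, 0.2, -0.6]
width: 0.0641
```

Emit:
send_rows:
  series:
    - [0.5,0,0,0,-0.14]
    - [0.5,0,0,0,-0.28]
    - [0.5,0,0,0,-0.42]
    - [0.5,0,0,0,-0.56]
    - [0.5,0,0,0,-0.7]
    - [0.5,0,0,0,-0.84]
    - [0.5,0,0,0,-0.98]
    - [0.5,0,0,0,-1.12]

```text
t: 19.4
eef_pos: [0.4906, -0.0099, 0.1132]
tcp_rot: [2.044, 2.386, -0.0]
contact_force: [0.3, 0.1, 0.4]
width: 0.0642
```

Emit:
send_rows:
  series:
    - [0.5,0,0,0,-0.14]
    - [0.5,0,0,0,-0.28]
    - [0.5,0,0,0,-0.42]
    - [0.5,0,0,0,-0.56]
    - [0.5,0,0,0,-0.7]
    - [0.5,0,0,0,-0.84]
    - [0.5,0,0,0,-0.98]
    - [0.5,0,0,0,-1.12]

```text
t: 20.2
eef_pos: [0.4906, -0.0099, 0.1131]
tcp_rot: [-0.465, -3.107, 0.0]
contact_force: [-0.2, -0.4, 0.3]
width: 0.0636
```

Emit:
send_rows:
  series:
    - [0.5,0,0,0,0]
    - [0.5,0,0,0,0]

```text
t: 20.4
eef_pos: [0.4905, -0.0099, 0.113]
tcp_rot: [-0.48, -3.104, -0.0]
contact_force: [-0.2, 0.1, -0.1]
width: 0.064
```

```bash
python3 look.py w17
```

```text
[ 0.4905 -0.0099  0.113 ] [-4.8030e-01 -3.1042e+00 -4.0000e-04] [ 0.51  0.66 -0.89  2.2   0.85  0.68  0.28] 20.4
```

View pics/w17.png

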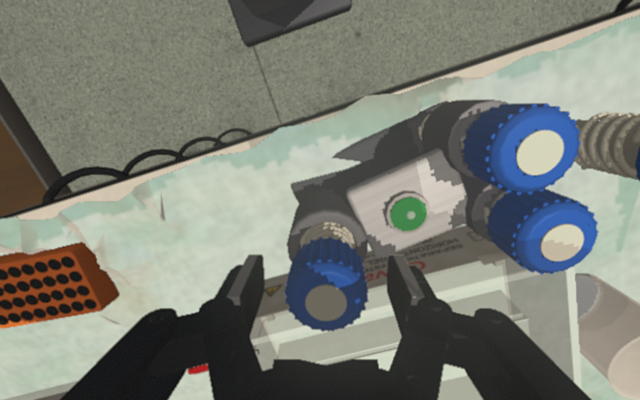

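Emit:
send_rows:
  series:
    - [-1,0,0,0,0]
    - [-1,0,0,0,0]
    - [-1,0,0,0,0]
    - [-1,0,0,0,0]
    - [-1,0,0,0,0]
  newtons: 60

```text
t: 20.95
eef_pos: [0.4908, -0.0096, 0.1134]
tcp_rot: [0.474, 3.105, 0.0]
contact_force: [-0.7, 0.1, 5.1]
width: 0.0346
```

```bash
python3 - <<'E'
from rig import bot
from h import *
s=bot.state();print(s['eef_pos'],s['contact_force'],s['ft_torque'],s['joint_pos'].round(2))
d=bot.get_image("side"); cv2.imwrite("pics/side5.png",cv2.resize(d['pixels'][150:250,270:390],None,fx=5,fy=5,interpolation=cv2.INTER_CUBIC)[:,:,::-1])
E
```

```text
[ 0.49076175 -0.00963285  0.11338737] [-0.70377583  0.08593464  5.09626211] [ 0.06650207  0.09509567 -0.02962704] [ 0.51  0.66 -0.89  2.2   0.85  0.69  0.28]
```

View pics/side5.png

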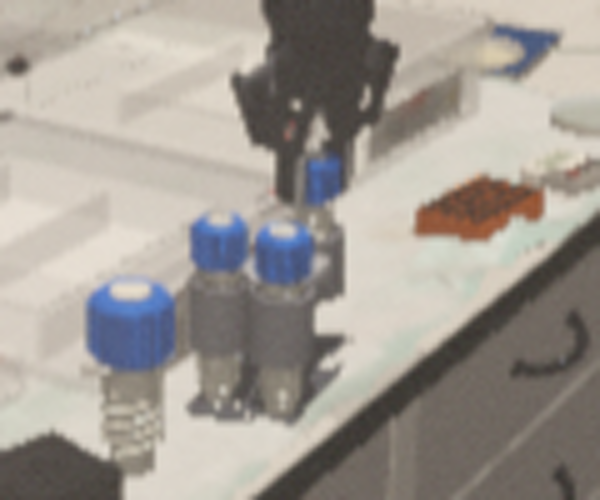

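Emit:
send_rows:
  series:
    - [-1,0,0,0.04,0.12]
    - [-1,0,0,0.085,0.26]
    - [-1,0,0,0.13,0.4]
    - [-1,0,0,0.175,0.54]
    - [-1,0,0,0.215,0.68]
    - [-1,0,0,0.26,0.82]
    - [-1,0,0,0.305,0.96]
    - [-1,0,0,0.35,1.1]

```text
t: 21.8
eef_pos: [0.4915, -0.0098, 0.11]
tcp_rot: [2.033, 2.393, 0.002]
contact_force: [2.0, -0.1, 5.0]
width: 0.0343
```

```bash
python3 - <<'E'
from rig import bot
s=bot.state();print(s['eef_pos'],s['contact_force'],s['ft_torque'],s['joint_pos'].round(2))
E
```

```text
[ 0.49145537 -0.00981166  0.11001896] [ 2.00315357 -0.05573711  4.99091846] [-0.09573435 -0.31972772  0.08918192] [ 0.32  0.58 -0.59  2.21  0.65  0.53 -0.61]
```

Emit:
send_rows:
  series:
    - [-1,0,0,0.045,0.14]
    - [-1,0,0,0.09,0.28]
    - [-1,0,0,0.135,0.42]
    - [-1,0,0,0.18,0.56]
    - [-1,0,0,0.225,0.7]
    - [-1,0,0,0.27,0.84]
    - [-1,0,0,0.31,0.98]
    - [-1,0,0,0.35,1.1]

```text
t: 22.6
eef_pos: [0.4915, -0.0096, 0.1065]
tcp_rot: [2.985, 0.978, 0.003]
contact_force: [0.3, 0.8, 5.0]
width: 0.0345
```

```bash
python3 - <<'E'
from rig import bot
s=bot.state();print(s['eef_pos'],s['contact_force'],s['ft_torque'],s['joint_pos'].round(2),s['tcp_rot'])
E
```

```text
[ 0.49152484 -0.00961813  0.10652304] [0.26013411 0.76349731 5.03036987] [ 0.08615922 -0.27543338  0.08046532] [ 0.11  0.53 -0.28  2.22  0.36  0.42 -1.4 ] [2.98499869 0.97818445 0.00300955]
```

Emit:
send_rows:
  series:
    - [-1,0,0,0.045,0.14]
    - [-1,0,0,0.09,0.28]
    - [-1,0,0,0.135,0.42]
    - [-1,0,0,0.18,0.56]
    - [-1,0,0,0.225,0.7]
    - [-1,0,0,0.27,0.84]
    - [-1,0,0,0.315,0.98]
    - [-1,0,0,0.36,1.12]

```text
t: 23.4
eef_pos: [0.4921, -0.0094, 0.1029]
tcp_rot: [-3.048, 0.756, -0.004]
contact_force: [1.3, 0.4, 3.7]
width: 0.035
```

Emit:
send_rows:
  series:
    - [-1,0,0,0,0.03]
    - [-1,0,0,0,0.03]
    - [-1,0,0,0,0.03]
    - [-1,0,0,0,0.03]

```text
t: 23.8
eef_pos: [0.4916, -0.0093, 0.1028]
tcp_rot: [-3.04, 0.79, -0.003]
contact_force: [3.7, 3.4, 3.2]
width: 0.0345
```

```bash
python3 look.py w18; python3 - <<'E'
from rig import bot
from h import *
s=bot.state();print(s['eef_pos'],s['contact_force'],s['ft_torque'],s['joint_pos'].round(2),s['tcp_rot'],s['joint_velocities'].round(3))
D={}
for n,(y,x) in {"side":(150,270),"top":(150,270)}.items():
    d=bot.get_image(n); D[n]=d; cv2.imwrite(f"pics/{n}6.png",cv2.resize(d['pixels'][y:y+100,x:x+120],None,fx=5,fy=5,interpolation=cv2.INTER_CUBIC)[:,:,::-1])
E
```

```text
[ 0.4916 -0.0093  0.1028] [-3.0395e+00  7.8990e-01 -2.8000e-03] [-0.11  0.53  0.02  2.24 -0.03  0.37 -2.14] 23.8
[ 0.49160264 -0.00933175  0.10278905] [4.90444905 3.97170428 3.74294674] [ 0.99192487 -1.13192426 -0.10267109] [-0.11  0.53  0.02  2.24 -0.03  0.37 -2.14] [-3.03945453e+00  7.89989330e-01 -2.75795024e-03] [ 0.     0.     0.     0.     0.    -0.001  0.   ]
```

View pics/w18.png

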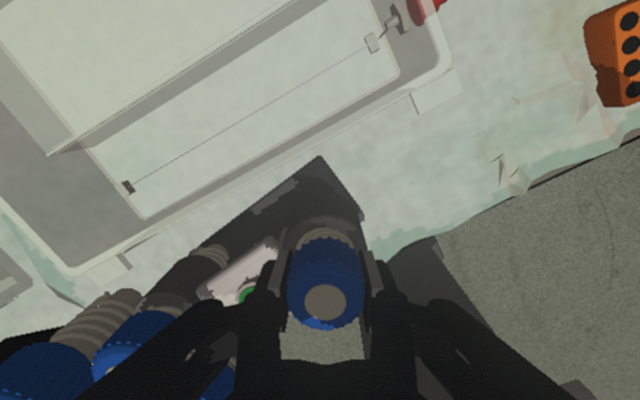

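View pics/side6.png

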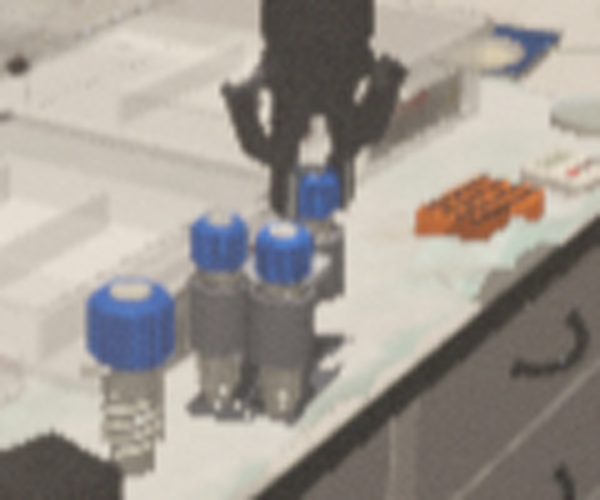

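Emit:
send_rows:
  series:
    - [-1,0.02,-0.05,0,0]
    - [-1,0.02,-0.05,0.02,0.08]
    - [-1,0.02,-0.05,0.05,0.15]
    - [-1,0.02,-0.05,0.05,0.15]
    - [-1,0.02,-0.05,0.05,0.15]
    - [-1,0.02,-0.05,0.05,0.15]

```text
t: 24.55
eef_pos: [0.4915, -0.0095, 0.1022]
tcp_rot: [-2.972, 1.017, -0.002]
contact_force: [4.8, 0.7, 5.1]
width: 0.0345
```

```bash
python3 look.py w19; python3 - <<'E'
from rig import bot
from h import *
import pickle
s=bot.state();print(s['eef_pos'],s['contact_force'],s['ft_torque'],s['width'],s['tcp_rot'])
d=bot.get_image("side")
g=d['pixels'][170:205,320:345]
c=blobs(d['pixels'],(100,110,40),(125,255,255),8)
for st,cc in c:
    if 250<cc[0]<350 and 150<cc[1]<240: print(st,cc.round(1))
sd,dw=pickle.load(open('w19.pkl','rb'))
# disc centre in wrist view & tool ray
w=dw['pixels'][285:325,300:350]; cv2.imwrite('pics/c12.png',cv2.resize(dw['pixels'][200:350,250:400],None,fx=4,fy=4,interpolation=cv2.INTER_CUBIC)[:,:,::-1])
E
```

```text
[ 0.4915 -0.0095  0.1022] [-2.9719e+00  1.0173e+00 -1.5000e-03] [-0.14  0.53  0.06  2.24 -0.09  0.37 -2.23] 24.55
[ 0.49156082 -0.00951734  0.10226113] [4.68669282 1.16989722 6.01056841] [ 0.42939191 -1.05798402 -0.07455683] 0.034505960187649704 [-2.97182856e+00  1.01732400e+00 -1.56999450e-03]
[330 185   8   8  54] [333.5 188.6]
[309 194  10   9  71] [313.3 198.3]
[322 196  10  10  71] [326.5 200.6]
[288 208  16  15 120] [296.7 214.2]
```

View pics/c12.png

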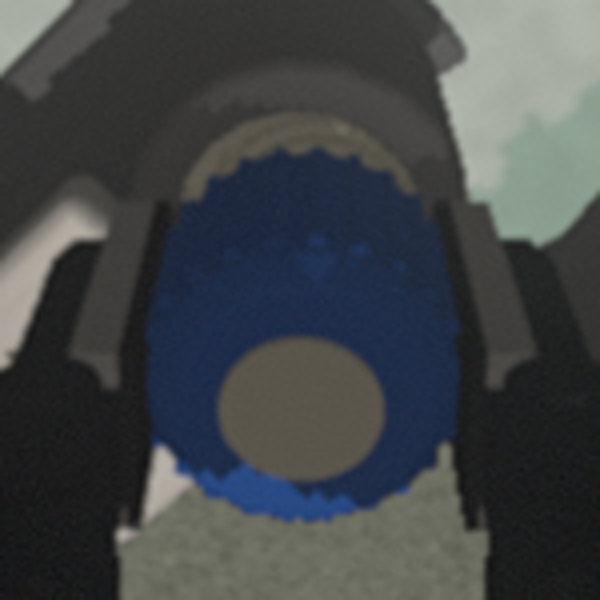

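```bash
python3 - <<'E'
from rig import bot
from h import *
d=bot.get_image("side")
def zat(uv,x,y):
    o,v=rays(d,uv); v=v[0]; t=np.dot(np.array([x,y])-o[:2],v[:2])/np.dot(v[:2],v[:2]); p=o+t*v; return p.round(4)
print('ours',zat((334,188.6),.492,-.009)); print('fitted',zat((313.3,198.3),.500,.098),zat((326.5,200.6),.456,.092))
E
```

```text
ours [ 0.484  -0.0133  0.1178]
fitted [0.4986 0.0972 0.1181] [0.4538 0.0908 0.1182]
```

```bash
python3 - <<'E'
from rig import bot
print(bot.sign_off()); s=bot.state(); print(s['t'],s['eef_pos'],s['contact_force'],s['width'])
E
```

```text
the job is handed in; nothing more can be done
None
the job is handed in; nothing more can be done
```

The screw is fitted and the job is handed in at about 24.6 s, with the knob still gripped; no verdict is reported.

**What I did:** I took the small blue-knobbed screw from the black stand and set it in the empty boss.
- **Turning back:** I turned it back about 0.55 rad, pressing at 3–9 N and watching it climb about 1 mm. The upward push then vanished, which was the drop.
- **Settling:** I turned it about 0.1 rad further back and let it down about 6 mm onto the next thread.
- **Turning forward:** I turned it about 6.6 rad forward in total, which is about one full turn from the drop, with one re-grasp part-way.

**Last checks:**

| Check | Reading | Needed |
|---|---|---|
| Thread start below mouth, from the arm | about 26.2 mm | 22.5–30.8 mm |
| Thread start below mouth, from the turn count | about 27 mm | 22.5–30.8 mm |
| Thread start below mouth, from the side camera (knob partly hidden by the finger) | about 28 mm, rough | 22.5–30.8 mm |
| Finger opening | 34.5 mm on the knob at a 60 N grip setting | more than 1 N |
| Tool tilt from vertical | about 0.002 rad or less | screw within 0.12 rad |

I did not measure the screw's own tilt directly; it looked upright in the last pictures.

**Disagreements:**
- The boss position from the wrist camera differed by about 1.5 mm between two tool headings.
- A side force of about 5 N remained at the end, and one small correction did not remove it.

I saw no contact with the tube block, timer or bottle, but I did not re-measure their positions at the end.

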